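# Switch on the reading head and hold a sample slide flush on its sloped face

### The job

Turn the power isolator's handle from off fully round to its on stop, and only then pick the ribbed sample slide out of its tray by the rib. Tilt it to match the slope of the reading head's sprung face, lay it on centrally with its long side running down the slope so that it covers the round window, and press gently until the face has sunk about half of its spring travel. Finish while still gripping the slide and holding it there, flush and pressed in; leave everything else where it stands.

Things in the scene. Friction and masses are not known exactly. Their poses are not given: they have to be found in the camera images.
- isolator (a joint): angle of the isolator's handle, rad: 0 is off, 1.31 (75 degrees) is on, at a stop at either end. It turns clockwise seen from above. Stiff (about 0.06 N m) and stays where it is left.
- isolator_grip (a point): point on the vertical axis of the isolator's handle, mid-height of its grip bar, 77 mm above the table; z up, turns with the handle. The grey bar is 56 mm long (x), 14 mm wide (y), 30 mm high (62 to 92 mm above the table), with a white dash at one end, on a fixed cream box 80 x 80 x 50 mm.
- slide_center (a point): centre of the loose sample slide (0.1 to 0.21 kg), 19 mm above its underside: steel plate 80 (x) x 56 (y) x 6 mm with an upright aluminium grip rib mid-top, 44 (x) x 14 (y) x 32 mm high, 38 mm in all; z up on the rib's side. The underside goes on the face. It starts flat in a fixed white tray, 130 x 105 mm, rim 9 mm high.
- face (a point): centre of the reading head's flat 100 x 100 mm aluminium face, on its surface, over a dark round window 32 mm across, about 110 mm above the table; moves with the face. z: outward normal; x: up the slope; y: level. Slopes down roughly towards the robot by 15 to 33 degrees, clamped. Two cheeks stand 60 mm either side (y) of its centre, up to 100 mm above the table.
- tilt (a joint): slope of the face, rad, 0 level; clamped, does not give under gentle pushes.
- press (a joint): how far the sprung face has been pushed in along its inward normal, m: 0 free, 0.012 at the stop. The spring gives 1 N per mm.
- head: the whole reading head with yoke and face: cream base 170 x 160 x 36 mm, fixed to the table; origin at the centre of its underside; z up. Its -x side faces the robot roughly.
- jar_a: bystander: white plastic jar, 44 mm wide, 70 mm high; origin at the centre of its underside.
- jar_b: bystander: white plastic jar, 44 mm wide, 70 mm high; origin at the centre of its underside.
- amber: bystander: amber glass bottle, 66 mm wide, 130 mm high; origin at the centre of its underside.
- beaker: bystander: glass beaker, 60 mm wide, 75 mm high; origin at the centre of its underside.
- crucible: bystander: small white ceramic crucible, 34 mm wide, 32 mm high; origin at the centre of its underside.
- coupon: bystander: plain steel block 50 x 35 x 12 mm, without a rib; origin at the centre of its underside.
- tongs: bystander: flat V-shaped steel crucible tongs, 150 mm long, 8 mm high, lying flat; origin at the centre of its underside.
Not all that is in view belongs to the job. What is shaped like the part that bears slide_center but orange is not meant.

How it is judged:
By the outcome, as a careful person would: the job done as asked, in the order asked, and still so for the second after the job is handed in, while the arm keeps its last pose, push and grip.
It also fails if it takes over 50 s, if anything falls off the work surface, if the arm or the gripper's body presses on something with over 40 N, if the wrist force passes 120 N, or if a joint passes its speed limit or range.

### The arm

A 6-joint arm with a two-finger parallel gripper is mounted at the origin on the work surface. World frame = base frame: x ahead of the robot, y to its left, z up, the work surface at z = 0. Lengths are in m, angles in rad, forces in N, time in s.
With the tool pointing down it reaches from about 0.35 to 0.775 m from the base axis. Payload 7.3 kg.
Tool frame: the origin (TCP) lies at the centre of the arm's flange, where the gripper is bolted on; the fingertips stand 178 mm ahead of it and the grasp point (between the pads) lies robot.pinch_z ahead of it (robot.pinch_z is the distance from the TCP to the grasp point, in m); x points along the fingers, z is the direction in which the jaws open and shut, and the axes are right-handed (so a half turn about x gives the same grasp; the last joint's range is limited). The gripper opens to 92 mm and grips with 3 to 60 N. Pads are 19 mm wide; open, the fingers measure 130 mm over their backs; the gripper's body (75 mm by 190 mm) begins 47 mm behind the grasp point.
Start: joints at [1.174, 0.342, 1.524, -0, 1.275, -0.146], TCP at [0.13, 0.509, 0.405] pointing down, gripper open.
Joint ranges: [-2.53, 2.53], [-0.77, 2.02], [0.04, 2.7], [-1, 4.14], [0.28, 2.66], [-3.11, 3.11]. Speed limits (rad/s): [2.57, 2.57, 3.14, 3.14, 3.14, 3.14].

### API

Orientations are given as [roll, pitch, yaw] about the fixed x, y, z axes, in that order (R = Rz(yaw) Ry(pitch) Rx(roll)).
In Python, from cell import robot gives the robot as it stands.
- The arm moves only by the shell command python3 -m jog 'ROWS' [FORCE]. ROWS is JSON, a list of rows, each an object of numbers: "fingers": the closure, from 0 (fully open) to 1 (shut); "x", "y", "z": the shift along the tool's x, y, z in cm; "spin": the turn about the tool's x in degrees. A call has 1 to 5 rows; each row is the pose to reach, as a shift and turn from the pose commanded when the call began, along the tool's axes at that moment; what a row does not reach only later rows make up. A row lasts 1/8 s, in which the tool goes at most 62.5 mm and 10.7 degrees, less where a joint would pass 70% of its speed; a pose out of reach is approached as far as the arm can. A call with a gripper value outside its range is refused whole. The fingers move at their own pace and stop on an object; FORCE is the grip in N (left out, the last holds). Time passes only in rows, so rows that repeat a pose let the fingers close. It gives the time, the measured TCP pose, the force and the opening at its end, in the units of the state.
- robot.observe(): the state, without advancing time (a new reading comes with each control period).
- robot.read_camera(name): name is "scene" or "top" or "wrist"; returns a dict with "color" (420x560x3 uint8, red, green, blue), "mtx" (3x3 intrinsics, pixels), "view" (4x4, takes a point from world to camera coordinates); the wrist camera has in their place "T_tool_cam" (4x4, takes a point from camera to tool coordinates, whose origin is the TCP and whose axes are the tool frame's). Camera axes: x right, y down, z forward; pixel columns grow to the right and rows downward; lengths in m; the calibration is good to about 2 mm. A picture is of the moment at which its call begins: read the wrist's pose just before it. There is no depth.
- robot.hand_in(): hands the job in, once; it reports no verdict.
Trained networks look in a picture, given as the dict that the camera call returned (one of the last four; its "shot" number tells which), for a name from the list of things; names that differ only in an ending like _2 or _b are one class to them, and where a whole thing is asked for, a point or a joint stands for the part that bears it (a point fixed in the world has none). Each returns a list of dicts, best first, with "conf" (0 to 1); they miss things now and then, are a little off and sometimes report something else, mostly with a low value. They report only what shows in the picture. A call takes as long as a camera call. They do not tell look-alikes from the thing itself.
- robot.look_for(target, picture): "xy" ([column, row] in pixels, amid what is visible of it).
The state is a dict: "time": time; "qpos": joint angles; "qvel": joint speeds; "joint_efforts": joint torques, N m; "tool_pos": TCP position; "tool_rot": TCP orientation; "contact_force": force on the tool from outside, world axes, zero at the start; "torque": the same for the moment, N m; "opening": finger opening in m.
Only numpy, scipy, OpenCV 4.12 (cv2) and the standard library are available. Lean on these libraries where they do the work, as an engineer would, in place of code of your own. Each camera call takes 0.05 s, during which the arm holds its last target. There are 200 camera calls.

## Working session

There is one attempt and no reset: what is moved stays moved. The work goes in short steps, Python scripts to look and compute and a shell command to move; the robot and the scene stay as the last step left them, time stands still between calls to the robot, and variables do not carry over. Pictures are saved under pics/ and viewed, on a budget of 10 in all, crops included, one or two more only if the job needs it, and the job is handed in when it is done.

```bash
ls; mkdir -p pics; cat > h.py <<'E'
import numpy as np, cv2
from scipy.spatial.transform import Rotation as R
from cell import robot
def save(p,name,crop=None,s=1):
    im=p["color"][:,:,::-1]
    if crop: im=im[crop[1]:crop[3],crop[0]:crop[2]]
    cv2.imwrite("pics/"+name,cv2.resize(im,None,fx=s,fy=s,interpolation=cv2.INTER_CUBIC))
def Rt(st): return R.from_euler('xyz',st["tool_rot"]).as_matrix()
def ray(p,uv,st=None):
    d=np.linalg.inv(p["mtx"])@np.array([uv[0],uv[1],1.])
    if "view" in p:
        T=np.linalg.inv(p["view"])
    else:
        Tt=np.eye(4);Tt[:3,:3]=Rt(st);Tt[:3,3]=st["tool_pos"];T=Tt@p["T_tool_cam"]
    return T[:3,3],T[:3,:3]@d
def onz(p,uv,z,st=None):
    o,d=ray(p,uv,st); return o+d*(z-o[2])/d[2]
def proj(p,X,st=None):
    X=np.atleast_2d(X)
    if "view" in p: T=np.array(p["view"])
    else:
        Tt=np.eye(4);Tt[:3,:3]=Rt(st);Tt[:3,3]=st["tool_pos"];T=np.linalg.inv(Tt@p["T_tool_cam"])
    c=X@T[:3,:3].T+T[:3,3]; q=c@np.array(p["mtx"]).T; return q[:,:2]/q[:,2:]
def tri(a,b):
    (o1,d1),(o2,d2)=a,b
    A=np.stack([d1,-d2],1); s=np.linalg.lstsq(A,o2-o1,rcond=None)[0]
    P,Q=o1+d1*s[0],o2+d2*s[1]; return (P+Q)/2,np.linalg.norm(P-Q)
E
python3 - <<'E'
from h import *
np.set_printoptions(precision=4,suppress=True)
st=robot.observe();print(st,robot.pinch_z)
P={}
for n in("scene","top"):
    p=P[n]=robot.read_camera(n);save(p,n+"0.png",s=1.4)
    for t in("isolator_grip","slide_center","face","head","jar_a","coupon","tongs","crucible"):
        print(n,t,[(np.round(d["xy"]),round(d["conf"],2)) for d in robot.look_for(t,p)][:4])
E
```

```text
pics
{'time': 0.0, 'qpos': array([ 1.1741,  0.3427,  1.525 , -0.    ,  1.2754, -0.146 ]), 'qvel': array([-0.0016,  0.0023, -0.0004, -0.0003,  0.0002,  0.0002]), 'joint_efforts': array([  0.0006, -43.1246, -24.4216,   0.0717,   0.0562,  -0.0001]), 'tool_pos': array([0.1302, 0.5085, 0.404 ]), 'tool_rot': array([ 2.9983,  1.5692, -1.9648]), 'contact_force': array([-0.4629, -0.2941, -0.6027]), 'torque': array([-0.0066,  0.0255,  0.03  ]), 'opening': 0.09203079369942048} 0.1592
scene isolator_grip [(array([167., 265.]), 0.87), (array([283., 182.]), 0.36)]
scene slide_center [(array([322., 164.]), 0.76), (array([271., 152.]), 0.6), (array([366., 151.]), 0.59)]
scene face [(array([282., 185.]), 0.84), (array([200., 348.]), 0.41)]
scene head [(array([286., 206.]), 0.88)]
scene jar_a [(array([388., 188.]), 0.89), (array([281., 317.]), 0.68)]
scene coupon [(array([217., 215.]), 0.72)]
scene tongs [(array([355., 262.]), 0.91)]
scene crucible [(array([251., 187.]), 0.66)]
top isolator_grip [(array([407., 243.]), 0.75), (array([267., 224.]), 0.68)]
top slide_center [(array([129., 223.]), 0.95), (array([182., 241.]), 0.84), (array([195., 305.]), 0.75)]
top face [(array([266., 227.]), 0.95)]
top head [(array([266., 226.]), 0.65), (array([312., 282.]), 0.36)]
top jar_a [(array([186., 161.]), 0.66), (array([377., 148.]), 0.61)]
top coupon [(array([312., 280.]), 0.78)]
top tongs [(array([280., 136.]), 0.75)]
top crucible [(array([263., 275.]), 0.4), (array([266., 226.]), 0.19)]
```

View pics/scene0.png

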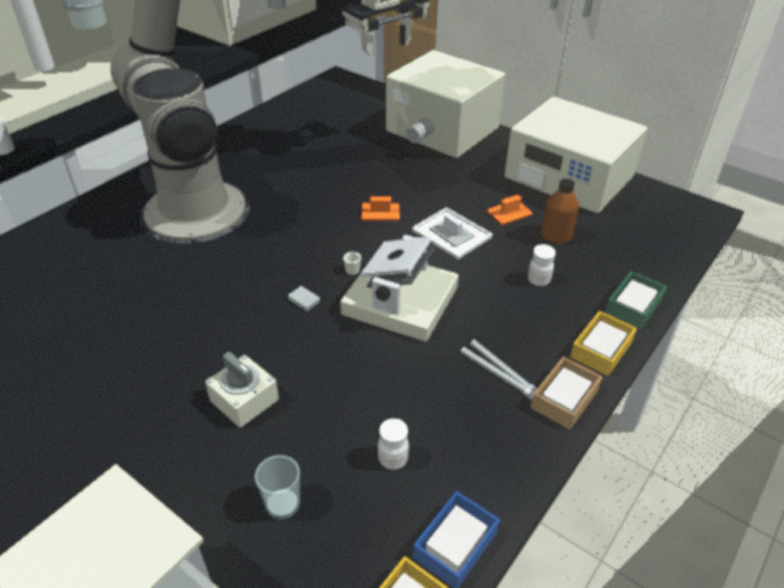

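View pics/top0.png

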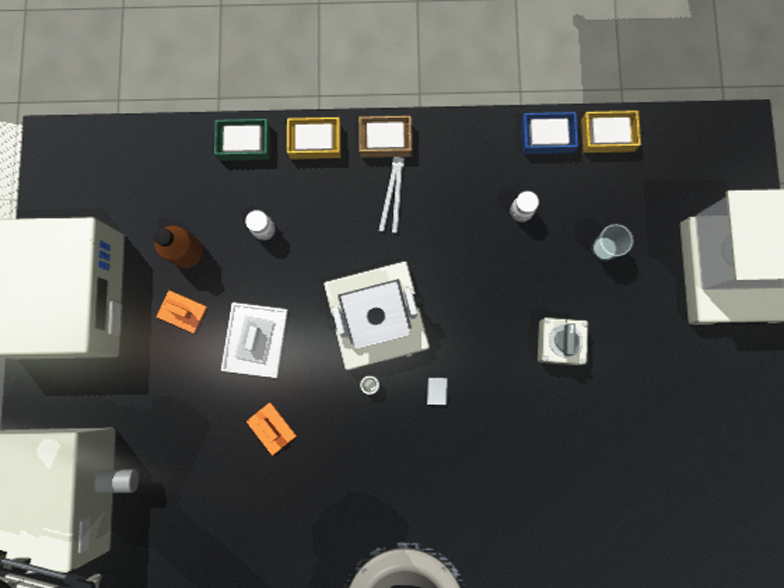

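```bash
python3 -m jog --help 2>&1 | head -30; python3 - <<'E'
from h import *
np.set_printoptions(precision=4,suppress=True)
p=robot.read_camera("top");s=robot.read_camera("scene")
f=lambda c:cv2.resize(np.ascontiguousarray(c),(390,390),interpolation=cv2.INTER_CUBIC)
im=p["color"][:,:,::-1]; sc=s["color"][:,:,::-1]
cv2.imwrite("pics/m1.png",np.hstack([f(im[211:276,150:215]),f(im[180:270,222:312])]))
cv2.imwrite("pics/m2.png",np.hstack([f(im[218:268,378:428]),f(sc[160:245,240:325])]))
print("slide",onz(p,(182,241),.03),"iso",onz(p,(407,243),.092),"face",onz(p,(267.5,225.5),.11))
print("cam",np.linalg.inv(p["view"])[:3,3],np.linalg.inv(s["view"])[:3,3])
E
```

```text
invalid input: not JSON, or not a number
slide [0.4886 0.2695 0.03  ] iso [ 0.4669 -0.2967  0.092 ] face [0.5152 0.0434 0.11  ]
cam [ 0.3857 -0.0066  1.2439] [ 1.0915 -0.7279  0.8841]
```

View pics/m1.png

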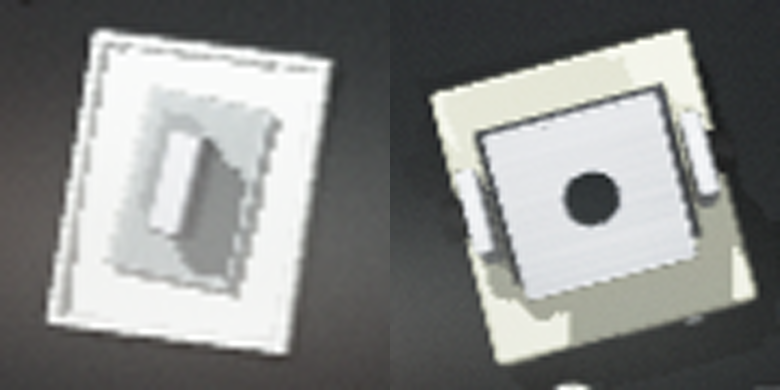

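View pics/m2.png

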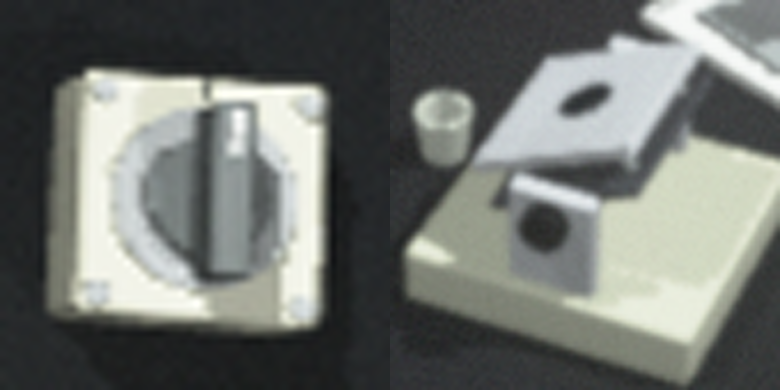

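```bash
cat > fit.py <<'E'
from h import *
from scipy.optimize import least_squares
np.set_printoptions(precision=4,suppress=True)
p=robot.read_camera("top");s=robot.read_camera("scene")
t=np.array([[90,132],[268,90],[307,255],[138,298],[202,198]])/4.3333+[222,180]   # farL,farR,nearR,nearL,win
c=np.array([[315,45],[242,165],[85,165],[158,58],[196,98]])/4.588+[240,160]
q=np.array([[.05,.05,0],[.05,-.05,0],[-.05,-.05,0],[-.05,.05,0],[0,0,0]])
F=lambda v:v[:3]+q@R.from_euler('ZY',[v[3],-v[4]]).as_matrix().T
r=least_squares(lambda v:np.r_[(proj(p,F(v))-t).ravel(),(proj(s,F(v))-c).ravel()],[.515,.043,.11,.25,.4])
print("face",r.x,np.degrees(r.x[3:]),"res px",r.fun.reshape(2,5,2).tolist())
def yaw(a,b,z): d=onz(p,a,z)-onz(p,b,z); return np.degrees(np.arctan2(d[1],d[0]))
L=lambda x,y:np.array([x,y])/6+[150,211]
print("slide yaw",yaw(L(187,132),L(165,235),.038),yaw(L(155,88),L(108,262),.006),yaw(L(280,120),L(240,297),.006),"rib",onz(p,L(176,183),.038),"plate",onz(p,L(196,192),.006))
I=lambda x,y:np.array([x,y])/7.8+[378,218]
print("iso yaw",yaw(I(236,103),I(228,273),.092),"c",onz(p,I(233,188),.092))
st=robot.observe();print("tool axes cols",Rt(st))
E
python3 fit.py
```

```text
face [0.5176 0.0418 0.1019 0.2348 0.3749] [13.4528 21.4799] res px [[[0.4853762562051429, 0.29545335948174056], [-0.6476929608880937, -0.3469817623362985], [0.0026350564315862357, -0.1232510102508968], [-0.1481761518370206, 0.1782775873479352], [-0.2933269434182648, -0.7999103558485956]], [[-0.48492953067017197, 0.9505036326244749], [-0.14059761125975, -1.7325451433838452], [-0.8189898131141149, -0.6891947850468796], [0.05325053184083117, 0.04039176262168098], [0.3891506310367845, 1.5741430765369273]]]
slide yaw -11.370898096831478 -14.347451360963136 -12.320632812340868 rib [0.4868 0.2746 0.038 ] plate [0.4853 0.2732 0.006 ]
iso yaw -6.09206215713131 c [ 0.4691 -0.2989  0.092 ]
tool axes cols [[ 0.     -0.9687  0.2482]
 [ 0.0001  0.2482  0.9687]
 [-1.     -0.      0.0001]]
```

```bash
cat >> h.py <<'E'
def go(*targets):   # world TCP targets (x,y,z,jaw yaw deg|None) -> tool-frame cm and spin from measured pose
    st=robot.observe();M=Rt(st);y0=np.degrees(np.arctan2(M[1,2],M[0,2]))
    for t in targets:
        d=M.T@(np.array(t[:3])-st["tool_pos"])*100
        sp=None if t[3] is None else -((t[3]-y0+90)%180-90)
        print("x,y,z cm",np.round(d,2),"spin",sp)
    print("t",st["time"],"yaw",y0,"pos",st["tool_pos"],"q",np.round(st["qpos"],2),"F",np.round(st["contact_force"],2),"op",st["opening"])
E
python3 -c "
from h import *
go((.42,.25,.38,86),(.469,-.299,.36,86))"
```

```text
x,y,z cm [  2.47 -34.48 -17.86] spin -10.370979362006821
x,y,z cm [  4.47 -52.86 -69.82] spin -10.370979362006821
t 1.1 yaw 75.62902063799318 pos [0.13028133 0.50857883 0.40475183] q [ 1.17  0.34  1.52 -0.    1.28 -0.15] F [-0.18  0.49 -0.48] op 0.09155863601084421
```

```bash
python3 -m jog '[{"x":2.5,"y":-34.5,"z":-17.9,"spin":-10.4},{"x":2.5,"y":-34.5,"z":-17.9,"spin":-10.4},{"x":2.5,"y":-34.5,"z":-17.9,"spin":-10.4},{"x":2.5,"y":-34.5,"z":-17.9,"spin":-10.4},{"x":2.5,"y":-34.5,"z":-17.9,"spin":-10.4}]'
python3 -c "
from h import *
go((.469,-.299,.36,86))"
```

```text
x,y,z cm [  4.47 -52.86 -69.82] spin -10.370979362006821
t 1.1 yaw 75.62902063799318 pos [0.13028133 0.50857883 0.40475183] q [ 1.17  0.34  1.52 -0.    1.28 -0.15] F [-0.18  0.49 -0.48] op 0.09155863601084421$[0]: bad value
```

```bash
python3 -m jog '[{"fingers":0,"x":2.5,"y":-34.5,"z":-17.9,"spin":-10.4},{"fingers":0,"x":2.5,"y":-34.5,"z":-17.9,"spin":-10.4},{"fingers":0,"x":2.5,"y":-34.5,"z":-17.9,"spin":-10.4},{"fingers":0,"x":2.5,"y":-34.5,"z":-17.9,"spin":-10.4},{"fingers":0,"x":2.5,"y":-34.5,"z":-17.9,"spin":-10.4}]'
python3 -c "
from h import *
go((.469,-.299,.36,86))"
```

```text
time: 1.72
tool_pos: [0.3602, 0.3027, 0.3852]
tool_rot: [-0.834, 1.57, 0.667]
contact_force: [1.4, 0.0, -0.3]
opening: 0.0919
x,y,z cm [  2.49 -15.01 -59.28] spin 0.035040541355257915
t 1.725 yaw 86.03504054135526 pos [0.36024396 0.30270681 0.38516994] q [ 0.54  0.26  1.7   0.    1.18 -0.97] F [ 1.43  0.03 -0.35] op 0.09189418283012152
```

```bash
python3 -m jog '[{"fingers":0,"x":2.5,"y":-15,"z":-59.3,"spin":0},{"fingers":0,"x":2.5,"y":-15,"z":-59.3,"spin":0},{"fingers":0,"x":2.5,"y":-15,"z":-59.3,"spin":0},{"fingers":0,"x":2.5,"y":-15,"z":-59.3,"spin":0},{"fingers":0,"x":2.5,"y":-15,"z":-59.3,"spin":0}]'
python3 -c "
from h import *
go((.469,-.299,.36,86))"
```

```text
time: 2.35
tool_pos: [0.4144, -0.005, 0.3725]
tool_rot: [-1.504, 1.57, -0.003]
contact_force: [2.0, 0.8, 0.3]
opening: 0.092
x,y,z cm [  1.26  -7.48 -28.95] spin 0.03108250690443981
t 2.35 yaw 86.03108250690444 pos [ 0.41444855 -0.00503326  0.37251109] q [-0.2   0.17  1.85  0.    1.11 -1.7 ] F [1.95 0.78 0.35] op 0.091997313387731
```

```bash
python3 -m jog '[{"fingers":0,"x":1,"y":-8,"z":-31,"spin":0},{"fingers":0,"x":1,"y":-8,"z":-31,"spin":0},{"fingers":0,"x":1,"y":-8,"z":-31,"spin":0},{"fingers":0,"x":1,"y":-8,"z":-31,"spin":0},{"fingers":0,"x":1,"y":-8,"z":-31,"spin":0}]'
python3 -c "
from h import *
go((.469,-.299,.36,86))"
```

```text
time: 2.98
tool_pos: [0.4714, -0.3123, 0.3625]
tool_rot: [-1.568, 1.57, -0.067]
contact_force: [1.3, -0.7, 0.2]
opening: 0.0919
x,y,z cm [0.25 0.33 1.31] spin 0.009780994953374034
t 2.975 yaw 86.00978099495337 pos [ 0.47139819 -0.31232753  0.36246676] q [-0.72  0.45  1.48  0.    1.21 -2.22] F [ 1.3  -0.7   0.21] op 0.0919051337195832
```

```bash
python3 - <<'E'
from h import *
np.set_printoptions(precision=4,suppress=True)
st=robot.observe();p=robot.read_camera("wrist");print(st["tool_pos"],p["T_tool_cam"])
for d in robot.look_for("isolator_grip",p)[:3]: print(d["xy"],d["conf"],onz(p,d["xy"],.092,st))
print(proj(p,[[.469,-.299,.092]],st)); save(p,"w1.png",s=1.0)
E
```

```text
[ 0.4714 -0.3123  0.3625] [[-0.0014 -0.2642  0.9645  0.0196]
 [-0.0007 -0.9645 -0.2642  0.0708]
 [ 1.     -0.001   0.0011 -0.0005]
 [ 0.      0.      0.      1.    ]]
[294.9, 205.1] 0.9 [ 0.4661 -0.3014  0.092 ]
[[298.3633 208.64  ]]
```

View pics/w1.png

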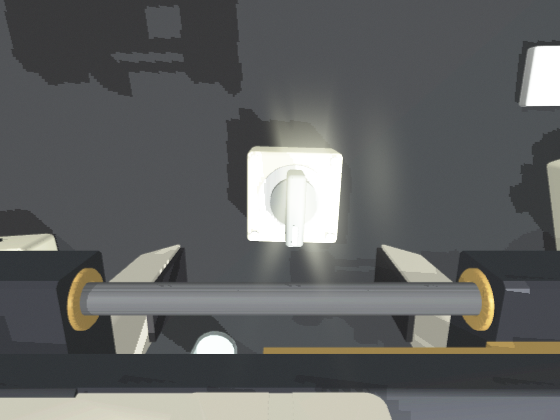

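```bash
python3 -c "
from h import *
go((.469,-.301,.2435,86))"
```

```text
x,y,z cm [11.8   0.36  1.46] spin -0.24198282274907967
t 3.075 yaw 85.75801717725092 pos [ 0.47141775 -0.3155933   0.36151724] q [-0.72  0.45  1.47 -0.    1.21 -2.22] F [ 0.04  0.08 -0.5 ] op 0.09184980868572168
```

```bash
python3 -m jog '[{"fingers":0,"x":5,"y":0.4,"z":1.5,"spin":0},{"fingers":0,"x":9,"y":0.4,"z":1.5,"spin":0},{"fingers":0,"x":11.8,"y":0.4,"z":1.5,"spin":0},{"fingers":0,"x":11.8,"y":0.4,"z":1.5,"spin":0},{"fingers":0,"x":11.8,"y":0.4,"z":1.5,"spin":0}]'
python3 -c "
from h import *
go((.469,-.301,.2435,86))"
python3 -m jog '[{"fingers":1,"x":0,"y":0,"z":0,"spin":0},{"fingers":1,"x":0,"y":0,"z":0,"spin":0},{"fingers":1,"x":0,"y":0,"z":0,"spin":0},{"fingers":1,"x":0,"y":0,"z":0,"spin":0},{"fingers":1,"x":0,"y":0,"z":0,"spin":0}]' 30
```

```text
time: 3.7
tool_pos: [0.4689, -0.295, 0.2456]
tool_rot: [-2.156, 1.569, -0.654]
contact_force: [1.1, -0.1, 0.3]
opening: 0.0916
x,y,z cm [ 0.21 -0.06 -0.6 ] spin 0.04559909927495198
t 3.7 yaw 86.04559909927495 pos [ 0.46885331 -0.29500577  0.24564141] q [-0.7   0.57  1.64  0.    0.93 -2.2 ] F [ 1.07 -0.09  0.34] op 0.09160143665713288
time: 4.32
tool_pos: [0.4684, -0.2949, 0.2445]
tool_rot: [-0.14, 1.571, 1.361]
contact_force: [0.0, -0.5, -0.2]
opening: 0.0464
```

```bash
python3 -m jog '[{"fingers":0.5,"x":0,"y":0,"z":-0.5,"spin":0},{"fingers":0.5,"x":0,"y":0,"z":-0.5,"spin":0}]'
python3 -c "
from h import *
go((.469,-.301,.2435,86))
st=robot.observe();p=robot.read_camera('wrist');save(p,'w2.png')
"
```

```text
time: 4.58
tool_pos: [0.468, -0.3004, 0.2444]
tool_rot: [-2.185, 1.571, -0.683]
contact_force: [-0.1, 0.6, 0.2]
opening: 0.0457
x,y,z cm [ 0.09 -0.1  -0.06] spin 0.004202507576010817
t 4.575 yaw 86.00420250757601 pos [ 0.46804631 -0.30035708  0.24442561] q [-0.71  0.57  1.64  0.    0.93 -2.21] F [-0.08  0.63  0.17] op 0.045706338406692706
```

View pics/w2.png

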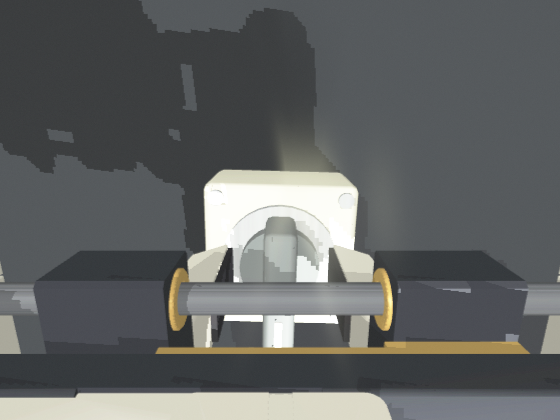

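The bar (cols 264–297, centre ~280) sits midway between the fingers (233 / 328). Closing and turning clockwise (+spin).

```bash
python3 -m jog '[{"fingers":1,"x":0,"y":0,"z":0,"spin":0},{"fingers":1,"x":0,"y":0,"z":0,"spin":0},{"fingers":1,"x":0,"y":0,"z":0,"spin":0},{"fingers":1,"x":0,"y":0,"z":0,"spin":0},{"fingers":1,"x":0,"y":0,"z":0,"spin":0}]' 30
python3 -m jog '[{"fingers":1,"x":0,"y":0,"z":0,"spin":10},{"fingers":1,"x":0,"y":0,"z":0,"spin":20},{"fingers":1,"x":0,"y":0,"z":0,"spin":30},{"fingers":1,"x":0,"y":0,"z":0,"spin":40},{"fingers":1,"x":0,"y":0,"z":0,"spin":50}]' 30
python3 -c "
from h import *
go((.469,-.301,.2435,11));print(robot.observe()['torque'])"
```

```text
time: 5.25
tool_pos: [0.468, -0.3006, 0.2445]
tool_rot: [-2.778, 1.569, -1.277]
contact_force: [-0.3, -4.9, -1.8]
opening: 0.0142
time: 5.88
tool_pos: [0.469, -0.2988, 0.2445]
tool_rot: [0.061, 1.568, 0.684]
contact_force: [6.6, 5.2, -1.7]
opening: 0.0136
x,y,z cm [ 0.1  -0.18 -0.12] spin 24.695756627162027
t 5.875 yaw 35.69575662716203 pos [ 0.46895154 -0.29883405  0.24452216] q [-0.71  0.57  1.64  0.    0.93 -1.33] F [ 6.62  5.19 -1.71] op 0.013600879405799583
[ 0.8794686  -1.22821901  0.11638939]
```

```bash
python3 -m jog '[{"fingers":1,"x":0,"y":0,"z":0,"spin":9},{"fingers":1,"x":0,"y":0,"z":0,"spin":17},{"fingers":1,"x":0,"y":0,"z":0,"spin":22},{"fingers":1,"x":0,"y":0,"z":0,"spin":24},{"fingers":1,"x":0,"y":0,"z":0,"spin":26}]' 30
python3 -c "
from h import *
go((.469,-.301,.2435,11));print(robot.observe()['torque'])"
```

```text
time: 6.5
tool_pos: [0.4699, -0.2984, 0.2445]
tool_rot: [0.235, 1.566, 0.409]
contact_force: [11.9, 7.7, -2.9]
opening: 0.0136
x,y,z cm [ 0.1  -0.24 -0.13] spin -1.0332781126464852
t 6.5 yaw 9.966721887353522 pos [ 0.46989192 -0.29835995  0.24452017] q [-0.7   0.57  1.64  0.01  0.93 -0.88] F [11.89  7.69 -2.92] op 0.013639369734859162
[ 1.18374625 -1.91008815  0.17769828]
```

```bash
python3 -m jog '[{"fingers":1,"x":0,"y":-0.1,"z":0.1,"spin":2},{"fingers":1,"x":0,"y":-0.1,"z":0.1,"spin":4},{"fingers":1,"x":0,"y":-0.1,"z":0.1,"spin":6},{"fingers":1,"x":0,"y":-0.1,"z":0.1,"spin":6}]' 30
python3 -c "
from h import *
go((.469,-.301,.2435,11));print(robot.observe()['torque'])"
```

```text
time: 7.0
tool_pos: [0.4705, -0.2988, 0.2446]
tool_rot: [0.798, 1.567, 0.87]
contact_force: [7.1, 8.3, 0.6]
opening: 0.0143
x,y,z cm [ 0.11 -0.21 -0.16] spin -6.867205330362353
t 7.0 yaw 4.132794669637646 pos [ 0.47045421 -0.2988353   0.24456311] q [-0.7   0.57  1.63  0.    0.93 -0.78] F [7.14 8.26 0.57] op 0.014281929017469868
[ 1.16364507 -1.20930346  0.8123396 ]
```

Torque about vertical jumped from 0.18 to 0.81 N m: the handle is on its stop. Release and rise, then look.

```bash
python3 -m jog '[{"fingers":0,"x":0,"y":0,"z":0,"spin":-3},{"fingers":0,"x":0,"y":0,"z":0,"spin":-3},{"fingers":0,"x":0,"y":0,"z":0,"spin":-3},{"fingers":0,"x":-6,"y":0,"z":0,"spin":-3},{"fingers":0,"x":-12,"y":0,"z":0,"spin":-3}]' 10
python3 - <<'E'
from h import *
p=robot.read_camera("top");im=p["color"][:,:,::-1]
p2=robot.read_camera("wrist");w=p2["color"][:,:,::-1]
f=lambda c:cv2.resize(np.ascontiguousarray(c),(390,390),interpolation=cv2.INTER_CUBIC)
cv2.imwrite("pics/m3.png",np.hstack([f(im[218:268,378:428]),f(w[0:420,70:490])]))
go((.40,.15,.36,77),(.487,.2745,.36,77))
E
```

```text
time: 7.62
tool_pos: [0.469, -0.3007, 0.3653]
tool_rot: [2.201, 1.569, 2.322]
contact_force: [1.0, -0.5, -0.1]
opening: 0.06
x,y,z cm [ 0.7  45.67 -1.48] spin -70.01530672628627
x,y,z cm [ 0.68 56.97  8.67] spin -70.01530672628627
t 7.725 yaw 6.984693273713711 pos [ 0.47011056 -0.30148851  0.37138632] q [-0.71  0.43  1.49  0.    1.21 -0.83] F [ 0.28 -0.19 -0.52] op 0.06836783352673766
```

View pics/m3.png

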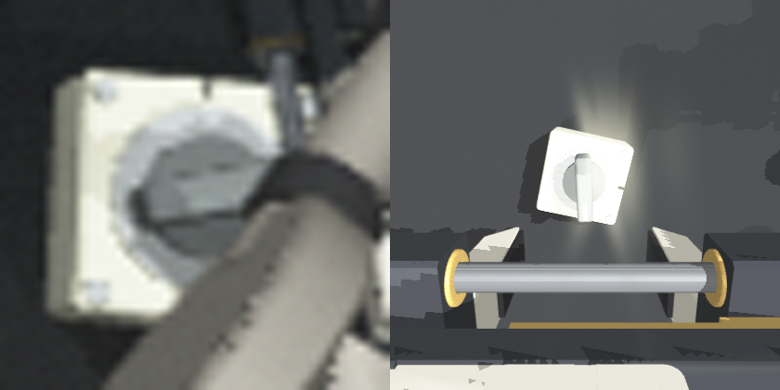

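```bash
python3 -m jog '[{"fingers":0,"x":0.7,"y":57,"z":8.7,"spin":-70},{"fingers":0,"x":0.7,"y":57,"z":8.7,"spin":-70},{"fingers":0,"x":0.7,"y":57,"z":8.7,"spin":-70},{"fingers":0,"x":0.7,"y":57,"z":8.7,"spin":-70},{"fingers":0,"x":0.7,"y":57,"z":8.7,"spin":-70}]'
python3 -c "
from h import *
go((.487,.2745,.36,77))"
```

```text
time: 8.35
tool_pos: [0.4778, 0.0135, 0.3605]
tool_rot: [-0.588, 1.57, 0.477]
contact_force: [1.1, -0.3, 0.5]
opening: 0.0922
x,y,z cm [ 0.06 11.84 23.28] spin -15.974044220934076
t 8.35 yaw 61.02595577906593 pos [0.4778383  0.01346109 0.36050929] q [-0.13  0.3   1.72  0.    1.12 -1.2 ] F [ 1.06 -0.31  0.47] op 0.09219955967235331
```

```bash
python3 -m jog '[{"fingers":0,"x":0,"y":11.8,"z":22.8,"spin":-16},{"fingers":0,"x":0,"y":11.8,"z":22.8,"spin":-16},{"fingers":0,"x":0,"y":11.8,"z":22.8,"spin":-16},{"fingers":0,"x":4,"y":11.8,"z":22.8,"spin":-16},{"fingers":0,"x":6,"y":11.8,"z":22.8,"spin":-16}]'
python3 -m jog '[{"fingers":0,"x":0,"y":0,"z":0,"spin":0},{"fingers":0,"x":0,"y":0,"z":0,"spin":0}]'
python3 - <<'E'
from h import *
np.set_printoptions(precision=4,suppress=True)
st=robot.observe();p=robot.read_camera("wrist")
for d in robot.look_for("slide_center",p)[:3]: print(d["xy"],d["conf"],onz(p,d["xy"],.03,st))
print(proj(p,[[.487,.2745,.038],[.487,.2745,.006]],st)); save(p,"w3.png",s=1.4)
go((.487,.2745,.19,77))
E
```

```text
time: 8.98
tool_pos: [0.486, 0.2711, 0.2995]
tool_rot: [-0.214, 1.57, 1.128]
contact_force: [0.3, 0.0, 0.5]
opening: 0.0919
time: 9.22
tool_pos: [0.487, 0.2676, 0.3015]
tool_rot: [-1.169, 1.57, 0.169]
contact_force: [0.8, -0.3, 0.7]
opening: 0.0922
[463.7, 225.5] 0.86 [0.5287 0.399  0.03  ]
[288.3, 202.8] 0.81 [0.4812 0.2749 0.03  ]
[205.4, 15.8] 0.69 [0.348  0.2509 0.03  ]
[[289.8053 213.3149]
 [288.7039 202.4953]]
x,y,z cm [11.21  0.21  0.68] spin -0.3453999997444157
t 9.325 yaw 76.65460000025558 pos [0.4872 0.2673 0.3021] q [ 0.36  0.5   1.58 -0.    1.06 -0.97] F [-0.26  0.32  0.3 ] op 0.09220528349311757
```

View pics/w3.png

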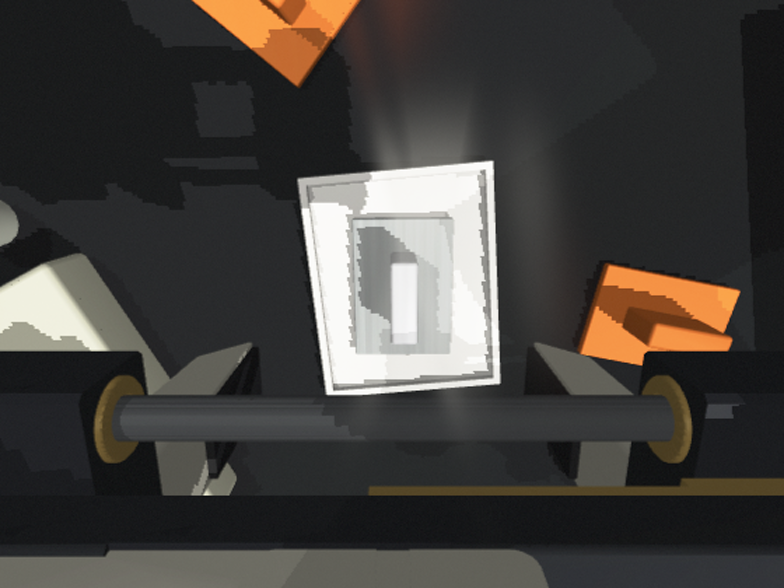

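```bash
python3 - <<'E'
from h import *
np.set_printoptions(precision=4,suppress=True)
st=robot.observe();p=robot.read_camera("wrist")
c=onz(p,(288.2,216.4),.038,st);print(c)
d=onz(p,np.array((403.5,263))/1.4,.038,st)-onz(p,np.array((403.5,343))/1.4,.038,st);print(np.degrees(np.arctan2(d[1],d[0])),np.linalg.norm(d))
go((c[0],c[1],.1885,77))
E
```

```text
[0.4897 0.2727 0.038 ]
166.9600675921398 0.04305382205899816
x,y,z cm [11.36 -0.1   0.57] spin -0.3504492227089884
t 9.375 yaw 76.64955077729101 pos [0.4872 0.2673 0.3021] q [ 0.36  0.5   1.58 -0.    1.06 -0.97] F [ 0.12  0.82 -0.4 ] op 0.09204938140192497
```

```bash
python3 -m jog '[{"fingers":0.6,"x":2,"y":-0.1,"z":0.5,"spin":0},{"fingers":0.6,"x":5,"y":-0.1,"z":0.5,"spin":0},{"fingers":0.6,"x":7,"y":-0.1,"z":0.5,"spin":0},{"fingers":0.6,"x":7,"y":-0.1,"z":0.5,"spin":0},{"fingers":0.6,"x":7,"y":-0.1,"z":0.5,"spin":0}]' 15
python3 -c "
from h import *
go((.4897,.2727,.1885,77))"
```

```text
time: 10.0
tool_pos: [0.4894, 0.2726, 0.232]
tool_rot: [-0.927, 1.569, 0.412]
contact_force: [0.1, -0.3, -0.3]
opening: 0.0461
x,y,z cm [ 4.35 -0.02  0.01] spin -0.30002112793462743
t 10.0 yaw 76.69997887206537 pos [0.48940509 0.27263351 0.2320484 ] q [ 0.37  0.6   1.64  0.    0.91 -0.97] F [ 0.13 -0.3  -0.26] op 0.04611113052678013
```

```bash
python3 -m jog '[{"fingers":0.65,"x":3,"y":0,"z":0,"spin":0},{"fingers":0.65,"x":4.3,"y":0,"z":0,"spin":0},{"fingers":0.65,"x":4.3,"y":0,"z":0,"spin":0},{"fingers":0.65,"x":4.3,"y":0,"z":0,"spin":0}]'
python3 -c "
from h import *
go((.4897,.2727,.1885,77))"
python3 -m jog '[{"fingers":1,"x":0,"y":0,"z":0,"spin":0},{"fingers":1,"x":0,"y":0,"z":0,"spin":0},{"fingers":1,"x":0,"y":0,"z":0,"spin":0},{"fingers":1,"x":0,"y":0,"z":0,"spin":0},{"fingers":1,"x":0,"y":0,"z":0,"spin":0}]' 15
```

```text
time: 10.5
tool_pos: [0.4891, 0.2729, 0.1884]
tool_rot: [-0.931, 1.569, 0.408]
contact_force: [0.0, -0.1, -0.1]
opening: 0.0323
x,y,z cm [-0.01 -0.06 -0.01] spin -0.2582266020631181
t 10.5 yaw 76.74177339793688 pos [0.48913472 0.27294552 0.18844127] q [ 0.37  0.66  1.67  0.    0.81 -0.97] F [ 0.01 -0.09 -0.15] op 0.03226146030491131
time: 11.12
tool_pos: [0.4891, 0.2729, 0.1883]
tool_rot: [-1.045, 1.57, 0.295]
contact_force: [-0.7, -1.5, 5.7]
opening: 0.014
```

```bash
python3 -m jog '[{"fingers":1,"x":-3,"y":0,"z":0,"spin":0},{"fingers":1,"x":-8,"y":0,"z":0,"spin":0},{"fingers":1,"x":-14,"y":0,"z":0,"spin":0},{"fingers":1,"x":-16,"y":0,"z":0,"spin":0},{"fingers":1,"x":-16,"y":0,"z":0,"spin":0}]' 15
python3 -c "
from h import *
th,ps=np.radians([21.5,13.5]);n=np.array([-np.sin(th)*np.cos(ps),-np.sin(th)*np.sin(ps),np.cos(th)])
P=np.array([.5176,.0418,.102])+.029*n+[0,0,.1592];print(n,P)
go((P[0],P[1],P[2]+.08,103.5))"
```

```text
time: 11.75
tool_pos: [0.4888, 0.2729, 0.3488]
tool_rot: [-0.918, 1.568, 0.421]
contact_force: [-0.0, -0.5, -1.7]
opening: 0.0143
[-0.35637477 -0.08555801  0.93041757] [0.50726513 0.03931882 0.28818211]
x,y,z cm [ -1.96  -7.15 -22.32] spin -26.75037199259846
t 11.75 yaw 76.74962800740154 pos [0.48884635 0.27294668 0.34882573] q [ 0.37  0.45  1.51  0.    1.17 -0.97] F [-0.03 -0.52 -1.7 ] op 0.014305047370355333
```

```bash
python3 -m jog '[{"fingers":1,"x":-1,"y":0.7,"z":-21.5,"spin":-26.7},{"fingers":1,"x":-1,"y":0.7,"z":-21.5,"spin":-26.7},{"fingers":1,"x":-1,"y":0.7,"z":-21.5,"spin":-26.7},{"fingers":1,"x":-1,"y":0.7,"z":-21.5,"spin":-26.7},{"fingers":1,"x":-1,"y":0.7,"z":-21.5,"spin":-26.7}]' 15
python3 -m jog '[{"fingers":1,"x":0,"y":0,"z":0,"spin":0},{"fingers":1,"x":0,"y":0,"z":0,"spin":0}]'
python3 - <<'E'
from h import *
st=robot.observe();p=robot.read_camera("wrist")
np.savez("w4.npz",pos=st["tool_pos"],rot=st["tool_rot"],T=p["T_tool_cam"],mtx=p["mtx"],color=p["color"])
for d in robot.look_for("face",p)[:3]: print(d["xy"],d["conf"],onz(p,d["xy"],.104,st))
print(proj(p,[[.5176,.0418,.102]],st)); save(p,"w4.png",s=1.4)
go((.507,.039,.368,103.5))
E
```

```text
time: 12.38
tool_pos: [0.4318, 0.0634, 0.3561]
tool_rot: [1.354, 1.567, -3.127]
contact_force: [-0.2, 0.3, -2.2]
opening: 0.0142
time: 12.62
tool_pos: [0.4328, 0.066, 0.357]
tool_rot: [1.096, 1.569, 2.902]
contact_force: [-0.1, -0.3, -2.4]
opening: 0.0141
[268.9, 343.1] 0.6 [0.53014642 0.08024851 0.104     ]
[[223.05996731 317.22454324]]
x,y,z cm [-1.08 -6.58 -4.36] spin 0.030107330265863652
t 12.725 yaw 103.53010733026586 pos [0.43278743 0.0659769  0.35725495] q [-0.02  0.23  1.82  0.    1.09 -1.83] F [ 0.34 -0.24 -2.13] op 0.014052080313581263
```

View pics/w4.png

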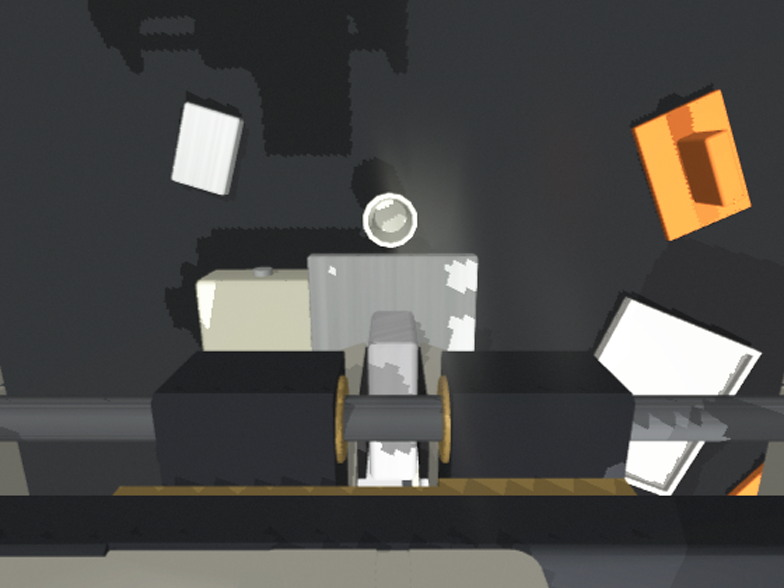

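Slide is level in the jaws (plate cols 308–478), face hidden beneath; image top is robot-side. Move beyond the head to see the face.

```bash
python3 -c "
from h import *
go((.61,.064,.357,103.5))"
python3 -m jog '[{"fingers":1,"x":0,"y":-5.5,"z":-1.3,"spin":0},{"fingers":1,"x":0,"y":-11,"z":-2.7,"spin":0},{"fingers":1,"x":0,"y":-17.2,"z":-4.3,"spin":0},{"fingers":1,"x":0,"y":-17.2,"z":-4.3,"spin":0},{"fingers":1,"x":0,"y":-17.2,"z":-4.3,"spin":0}]' 15
python3 - <<'E'
from h import *
st=robot.observe();p=robot.read_camera("wrist")
np.savez("w5.npz",pos=st["tool_pos"],rot=st["tool_rot"],T=p["T_tool_cam"],mtx=p["mtx"],color=p["color"])
for d in robot.look_for("face",p)[:3]: print(d["xy"],d["conf"],onz(p,d["xy"],.104,st))
print(proj(p,[[.5176,.0418,.102]],st)); save(p,"w5.png",s=1.4)
go((.507,.039,.368,103.5))
E
```

```text
x,y,z cm [ 1.000e-02 -1.718e+01 -4.340e+00] spin 0.030107330265863652
t 12.725 yaw 103.53010733026586 pos [0.43278743 0.0659769  0.35725495] q [-0.02  0.23  1.82  0.    1.09 -1.83] F [ 0.34 -0.24 -2.13] op 0.014052080313581263
time: 13.35
tool_pos: [0.6096, 0.064, 0.3566]
tool_rot: [1.256, 1.568, 3.062]
contact_force: [-0.7, 0.1, -1.4]
opening: 0.0136
[274.7, 76.9] 0.62 [0.51937284 0.03872913 0.104     ]
[[280.1636815   75.51419563]]
x,y,z cm [-1.01 10.49 -0.04] spin -0.01597011056665565
t 13.45 yaw 103.48402988943334 pos [0.60893876 0.06384111 0.3578403 ] q [-0.02  0.54  1.34  0.    1.26 -1.83] F [ 0.39 -0.14 -1.62] op 0.014010023934470933
```

View pics/w5.png

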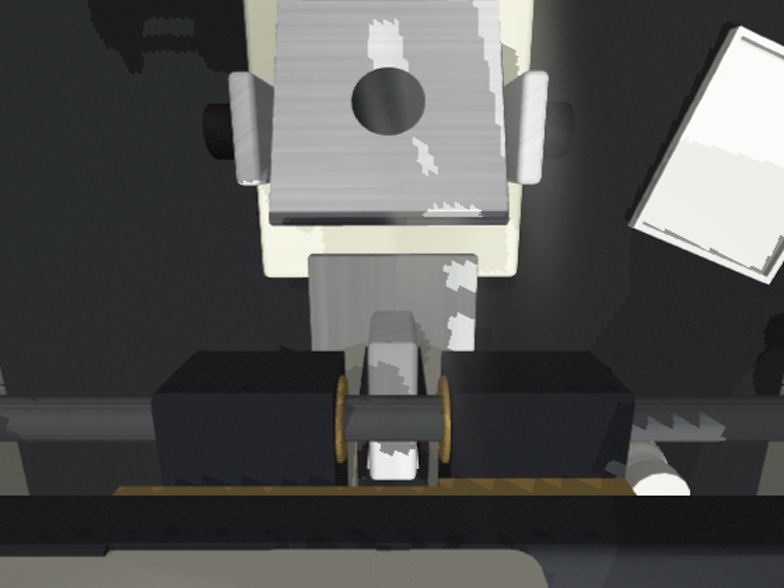

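```bash
cat >> fit.py <<'E'
z=np.load("w5.npz");w=dict(mtx=z["mtx"],T_tool_cam=z["T"]);sw=dict(tool_pos=z["pos"],tool_rot=z["rot"])
wp=np.array([[507,212],[271,212],[388,101]])/1.4
for k in (1,3):
  res=lambda v:np.r_[(proj(p,F(v))-t).ravel(),(proj(s,F(v))-c).ravel(),k*(proj(w,F(v)[[0,1,4]],sw)-wp).ravel()]
  r=least_squares(res,[.515,.043,.11,.25,.4]);print("face",r.x,np.degrees(r.x[3:]));print(r.fun[20:])
E
python3 fit.py | tail -5
```

```text
[-1.     -0.0005 -0.    ]]
face [0.5169 0.0401 0.1045 0.2346 0.4009] [13.4435 22.9716]
[-0.9289  0.0227  0.7972  0.0296  0.7098  1.041 ]
face [0.5166 0.0399 0.1063 0.2366 0.399 ] [13.5582 22.8592]
[-1.0688 -0.6752 -0.0791  0.3641  1.2834  0.7413]
```

```bash
cat >> h.py <<'E'
FC=np.array([.5167,.0399,.106]);TH,PS=np.radians([22.9,13.5])
U=np.array([np.cos(TH)*np.cos(PS),np.cos(TH)*np.sin(PS),np.sin(TH)]);N=np.array([-np.sin(TH)*np.cos(PS),-np.sin(TH)*np.sin(PS),np.cos(TH)])
def tgt(u,d): return tuple(FC+u*U+d*N+[0,0,.1592])+(103.5,)
def ud():
    v=robot.observe()["tool_pos"]-[0,0,.1592]-FC; print("u %.4f d %.4f lat %.4f"%(v@U,v@N,v@np.cross(N,U)),"Fn %.2f"%(robot.observe()["contact_force"]@N),"Fu %.2f"%(robot.observe()["contact_force"]@U),"M",np.round(robot.observe()["torque"],2))
E
python3 -c "
from h import *
ud();go(tgt(.02,.09),tgt(.02,.048))"
```

```text
u 0.1241 d 0.0488 lat 0.0016 Fn -1.50 Fu -0.30 M [ 0.03  0.03 -0.05]
x,y,z cm [ 0.25 11.19 -0.16] spin -0.029000897167719586
x,y,z cm [ 4.12  9.56 -0.16] spin -0.029000897167719586
t 13.55 yaw 103.47099910283228 pos [0.60900606 0.06368935 0.35843659] q [-0.02  0.54  1.34  0.    1.26 -1.83] F [ 0.26  0.21 -1.5 ] op 0.013562495317503394
```

```bash
python3 -m jog '[{"fingers":1,"x":0,"y":5.5,"z":-0.1,"spin":0},{"fingers":1,"x":0,"y":9.6,"z":-0.2,"spin":0},{"fingers":1,"x":2,"y":9.6,"z":-0.2,"spin":0},{"fingers":1,"x":3.9,"y":9.6,"z":-0.2,"spin":0},{"fingers":1,"x":3.9,"y":9.6,"z":-0.2,"spin":0}]' 12
python3 -m jog '[{"fingers":1,"x":0,"y":0,"z":0,"spin":0},{"fingers":1,"x":0,"y":0,"z":0,"spin":0}]'
python3 -c "
from h import *
ud();go(tgt(.02,.043),tgt(.015,.038),tgt(.01,.034),tgt(.005,.03),tgt(0,.027))"
```

```text
time: 14.18
tool_pos: [0.5161, 0.0392, 0.3184]
tool_rot: [1.216, 1.569, 3.022]
contact_force: [-1.3, -0.5, -2.0]
opening: 0.0143
time: 14.42
tool_pos: [0.5172, 0.0392, 0.3197]
tool_rot: [-1.829, 1.569, -0.023]
contact_force: [-0.2, 0.8, -1.8]
opening: 0.0139
u 0.0215 d 0.0500 lat -0.0008 Fn -1.65 Fu -0.66 M [0.05 0.02 0.02]
x,y,z cm [ 0.71 -0.13  0.09] spin -0.048798082947399735
x,y,z cm [1.36 0.13 0.09] spin -0.048798082947399735
x,y,z cm [1.92 0.44 0.09] spin -0.048798082947399735
x,y,z cm [2.49 0.75 0.09] spin -0.048798082947399735
x,y,z cm [2.96 1.09 0.09] spin -0.048798082947399735
t 14.425 yaw 103.4512019170526 pos [0.51723304 0.03915811 0.3196509 ] q [-0.07  0.42  1.67  0.    1.06 -1.88] F [-0.16  0.8  -1.78] op 0.01390708773952802
```

Descend in steps with the down-slope drag, so edge friction helps the slide pivot.

```bash
python3 -m jog '[{"fingers":1,"x":0.7,"y":-0.1,"z":0.1,"spin":0},{"fingers":1,"x":1.0,"y":0,"z":0.1,"spin":0},{"fingers":1,"x":1.35,"y":0.15,"z":0.1,"spin":0},{"fingers":1,"x":1.35,"y":0.15,"z":0.1,"spin":0}]' 10
python3 -c "
from h import *
ud()"
python3 -m jog '[{"fingers":1,"x":0.3,"y":0.15,"z":0,"spin":0},{"fingers":1,"x":0.6,"y":0.3,"z":0,"spin":0},{"fingers":1,"x":0.6,"y":0.3,"z":0,"spin":0}]' 10
python3 - <<'E'
from h import *
ud();go(tgt(.01,.034),tgt(.005,.03),tgt(0,.027))
a=robot.read_camera("scene")["color"][140:240,230:330,::-1];b=robot.read_camera("wrist")["color"][:,70:490,::-1]
f=lambda c:cv2.resize(np.ascontiguousarray(c),(390,390),interpolation=cv2.INTER_CUBIC)
cv2.imwrite("pics/m4.png",np.hstack([f(a),f(b)]))
E
```

```text
time: 14.92
tool_pos: [0.5154, 0.0397, 0.3053]
tool_rot: [-1.722, 1.57, 0.083]
contact_force: [0.1, 0.4, 2.8]
opening: 0.0138
u 0.0144 d 0.0375 lat 0.0001 Fn 2.53 Fu 1.31 M [ 0.09 -0.06  0.01]
time: 15.3
tool_pos: [0.5125, 0.0389, 0.2994]
tool_rot: [-1.84, 1.57, -0.034]
contact_force: [-0.1, -0.0, 4.9]
opening: 0.0142
u 0.0094 d 0.0332 lat 0.0000 Fn 4.61 Fu 1.79 M [ 0.12 -0.22  0.03]
x,y,z cm [-0.1  -0.03 -0.  ] spin -0.060454170483183134
x,y,z cm [ 0.46  0.28 -0.  ] spin -0.060454170483183134
x,y,z cm [ 0.93  0.62 -0.  ] spin -0.060454170483183134
t 15.3 yaw 103.43954582951682 pos [0.51251748 0.038935   0.29940132] q [-0.07  0.43  1.7   0.    1.   -1.88] F [-0.14 -0.04  4.94] op 0.01415557350862832
```

View pics/m4.png

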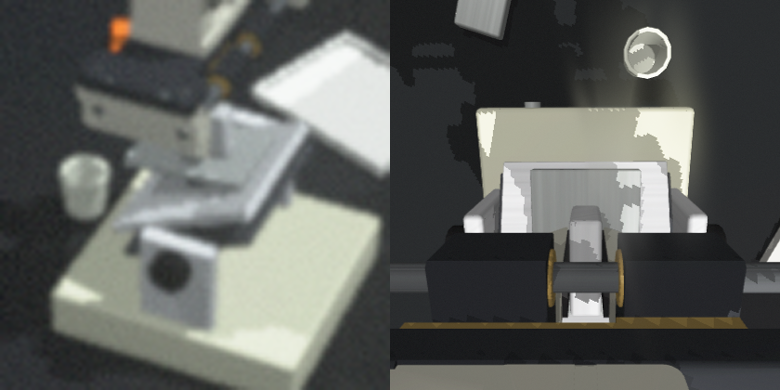

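```bash
python3 - <<'E'
from h import *
p=robot.read_camera("wrist");T=np.linalg.inv(p["T_tool_cam"])
for th in (0,5,10,15,20,23,26):
    a=np.radians(th);o=[]
    for z in(-.028,.028):
        for dx in (.023,):   # plate top below pivot
            y,x=.04,dx       # y toward robot, x down
            X=np.array([.1592+x*np.cos(a)+y*np.sin(a), y*np.cos(a)-x*np.sin(a), z])
            q=p["mtx"]@(T[:3,:3]@X+T[:3,3]);o.append(np.round(q[:2]/q[2],1))
    print(th,o)
g=cv2.cvtColor(p["color"],cv2.COLOR_RGB2GRAY).astype(int)
for c in (240,250,320): print(c,[ (r,g[r,c]) for r in range(166,210,2)])
for r in (200,215): print(r,[(c,g[r,c]) for c in range(208,236,2)],[(c,g[r,c]) for c in range(326,354,2)])
E
```

```text
0 [array([221.2, 182.4]), array([340.8, 182.3])]
5 [array([222.5, 185.5]), array([339.5, 185.4])]
10 [array([223.8, 189.1]), array([338.2, 189. ])]
15 [array([224.9, 193.2]), array([337. , 193.1])]
20 [array([226. , 197.8]), array([335.9, 197.6])]
23 [array([226.6, 200.7]), array([335.3, 200.5])]
26 [array([227.1, 203.7]), array([334.7, 203.6])]
240 [(166, np.int64(172)), (168, np.int64(170)), (170, np.int64(171)), (172, np.int64(170)), (174, np.int64(156)), (176, np.int64(192)), (178, np.int64(186)), (180, np.int64(184)), (182, np.int64(96)), (184, np.int64(141)), (186, np.int64(144)), (188, np.int64(145)), (190, np.int64(145)), (192, np.int64(144)), (194, np.int64(144)), (196, np.int64(143)), (198, np.int64(142)), (200, np.int64(142)), (202, np.int64(143)), (204, np.int64(141)), (206, np.int64(141)), (208, np.int64(141))]
250 [(166, np.int64(171)), (168, np.int64(170)), (170, np.int64(171)), (172, np.int64(170)), (174, np.int64(161)), (176, np.int64(192)), (178, np.int64(189)), (180, np.int64(183)), (182, np.int64(95)), (184, np.int64(140)), (186, np.int64(145)), (188, np.int64(144
[... 1256 characters left out ...]
int64(235)), (348, np.int64(235)), (350, np.int64(235)), (352, np.int64(235))]
215 [(208, np.int64(238)), (210, np.int64(238)), (212, np.int64(239)), (214, np.int64(231)), (216, np.int64(192)), (218, np.int64(192)), (220, np.int64(192)), (222, np.int64(130)), (224, np.int64(140)), (226, np.int64(139)), (228, np.int64(144)), (230, np.int64(148)), (232, np.int64(149)), (234, np.int64(143))] [(326, np.int64(151)), (328, np.int64(153)), (330, np.int64(152)), (332, np.int64(151)), (334, np.int64(153)), (336, np.int64(150)), (338, np.int64(139)), (340, np.int64(206)), (342, np.int64(206)), (344, np.int64(236)), (346, np.int64(236)), (348, np.int64(236)), (350, np.int64(236)), (352, np.int64(236))]
```

```bash
cat >> h.py <<'E'
def tilt():
    p=robot.read_camera("wrist");g=cv2.cvtColor(p["color"],cv2.COLOR_RGB2GRAY).astype(float)
    prof=g[150:240,236:262].mean(1); dd=np.diff(prof); k=np.argsort(dd)[:3]+150
    T=np.linalg.inv(p["T_tool_cam"]);rows=[]
    for th in range(0,31):
        a=np.radians(th);y,x=.04,.023
        q=p["mtx"]@(T[:3,:3]@np.array([.1592+x*np.cos(a)+y*np.sin(a),y*np.cos(a)-x*np.sin(a),-.02])+T[:3,3]);rows.append(q[1]/q[2])
    print("drop rows",k,np.round(np.sort(dd)[:3]),"tilt by row",[round(float(np.interp(r+1,rows,range(31))),1) for r in k])
    ext=[i for i in range(10)]
    return p
E
python3 -m jog '[{"fingers":1,"x":0,"y":0,"z":0,"spin":0},{"fingers":1,"x":0,"y":0,"z":0,"spin":0},{"fingers":1,"x":0,"y":0,"z":0,"spin":0}]' 3
python3 -c "
from h import *
ud();tilt();ud();print(robot.observe()['opening'])"
```

```text
time: 15.82
tool_pos: [0.5121, 0.039, 0.2987]
tool_rot: [1.269, 1.569, 3.074]
contact_force: [-1.0, -1.8, -0.2]
opening: 0.0142
u 0.0088 d 0.0327 lat 0.0002 Fn 0.36 Fu -1.38 M [-0.13  0.27  0.03]
drop rows [181 172 182] [-33. -14. -11.] tilt by row [0.0, 0.0, 1.1]
u 0.0088 d 0.0327 lat 0.0002 Fn 0.53 Fu -1.88 M [-0.02  0.27  0.04]
0.014052698495291109
```

```bash
python3 -c "
from h import *
st=robot.observe();p=robot.read_camera('wrist');s=robot.read_camera('scene')
a=cv2.resize(np.ascontiguousarray(p['color'][150:360,190:370,::-1]),None,fx=2.2,fy=2.2,interpolation=cv2.INTER_CUBIC)
b=cv2.resize(np.ascontiguousarray(s['color'][155:232,240:322,::-1]),(400,a.shape[0]),interpolation=cv2.INTER_CUBIC)
cv2.imwrite('pics/m5.png',np.hstack([a,b]))
"
```

```text
(no output)
```

View pics/m5.png

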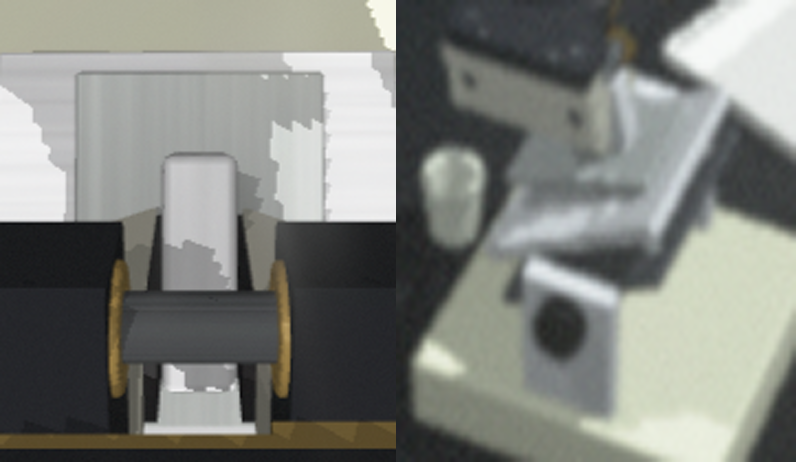

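```bash
cat > sl.py <<'E'
from h import *
from scipy.optimize import least_squares
def fit(px):  # px: nearL,nearR plate top; rib near L,R ; rib far L,R
    p=robot.read_camera("wrist");T=np.linalg.inv(p["T_tool_cam"])
    S=[(-.04,.028,.006),(-.04,-.028,.006),(-.022,.007,.038),(-.022,-.007,.038),(.022,.007,.038),(.022,-.007,.038)]
    def f(v,pr=False):
        a,xd,yy,zz=v;o=[]
        for sx,sy,sz in S:   # slide underside centre at tool (xd,yy,zz); near = +tool y
            X=np.array([xd-sz*np.cos(a)-sx*np.sin(a), yy-sx*np.cos(a)-sz*-np.sin(a)*1.0, zz-sy])
            q=p["mtx"]@(T[:3,:3]@X+T[:3,3]);o.append(q[:2]/q[2])
        return (np.array(o)-px).ravel()
    r=least_squares(f,[.2,.188,0,0]);a,xd,yy,zz=r.x
    print("tilt",np.degrees(a),"underside centre in tool",xd,yy,zz);print(np.round(r.fun.reshape(-1,2),1).tolist())
    st=robot.observe();C=np.array(st["tool_pos"])+Rt(st)@[xd,yy,zz];v=C-FC
    print("centre world",C,"rel face u,d,lat",v@U,v@N,v@np.cross(N,U))
E
cat > a.py <<'E'
from sl import *
fit(np.array([[225,183.2],[336.8,183.2],[264.1,220.5],[297.7,220.5],[264.1,327.7],[300,327.7]]))
fit(np.array([[308,254],[478,254],[370,345],[417,345],[370,477],[417,477]])/1.4)
E
python3 a.py
```

```text
tilt 15.802531357723268 underside centre in tool 0.18867162551430125 -0.0027614555781398597 4.83335896277535e-05
[[0.2, 0.0], [0.0, -0.1], [0.2, -0.1], [0.7, -0.1], [0.3, 0.2], [-1.4, 0.1]]
centre world [0.51485372 0.03985271 0.11028119] rel face u,d,lat 1.9634905432088944e-06 0.004646644743835113 0.00038502093556622906
tilt -3.0074349000116287 underside centre in tool 0.1872782367893893 0.0012456211101269184 -0.00011850609158801363
[[-0.2, 0.3], [0.3, 0.2], [-1.2, -0.1], [1.2, -0.1], [0.4, -0.1], [-0.5, -0.2]]
centre world [0.51109427 0.03875081 0.11174267] rel face u,d,lat -0.0030337556512588177 0.007515509815978318 0.0001911932273970485
```

```bash
python3 -m jog '[{"fingers":1,"x":0.1,"y":-0.05,"z":0,"spin":0},{"fingers":1,"x":0.2,"y":-0.1,"z":0,"spin":0},{"fingers":1,"x":0.3,"y":-0.15,"z":0,"spin":0},{"fingers":1,"x":0.4,"y":-0.15,"z":0,"spin":0},{"fingers":1,"x":0.4,"y":-0.15,"z":0,"spin":0}]' 3
python3 - <<'E'
from h import *
ud();tilt();ud()
p=robot.read_camera("wrist");g=cv2.cvtColor(p["color"],cv2.COLOR_RGB2GRAY).astype(int)
print([int(x) for x in g[170:246:2,280]]);print([int(x) for x in g[300:348:2,270]])
for r in (195,205):print([int(x) for x in g[r,216:236]],[int(x) for x in g[r,326:346]])
E
```

```text
time: 16.7
tool_pos: [0.514, 0.0394, 0.2951]
tool_rot: [-0.743, 1.571, 1.063]
contact_force: [-1.7, -0.5, -1.3]
opening: 0.0141
u 0.0091 d 0.0286 lat 0.0002 Fn -0.46 Fu -2.14 M [-0.    0.26  0.06]
drop rows [184 177 178] [-51.  -4.  -3.] tilt by row [4.3, 0.0, 0.0]
u 0.0091 d 0.0287 lat 0.0002 Fn 0.10 Fu -2.27 M [ 0.    0.35 -0.  ]
[146, 196, 193, 192, 186, 182, 185, 186, 160, 161, 160, 161, 161, 160, 162, 162, 161, 162, 160, 161, 158, 163, 186, 196, 195, 196, 196, 195, 195, 195, 195, 195, 196, 196, 197, 196, 197, 195]
[83, 82, 79, 79, 75, 74, 75, 67, 217, 130, 175, 176, 176, 176, 175, 176, 177, 177, 177, 179, 178, 178, 180, 198]
[188, 187, 188, 188, 189, 189, 189, 189, 188, 178, 148, 154, 163, 161, 163, 165, 165, 170, 172, 171] [211, 211, 212, 212, 215, 212, 213, 213, 195, 200, 233, 233, 234, 234, 234, 234, 234, 235, 234, 234]
[194, 194, 194, 193, 194, 194, 194, 194, 195, 181, 143, 156, 161, 159, 161, 165, 167, 170, 171, 172] [212, 211, 212, 213, 214, 212, 211, 210, 198, 201, 238, 238, 238, 239, 238, 239, 239, 238, 239, 239]
```

```bash
cat > a.py <<'E'
from sl import *
fit(np.array([[225.5,185.5],[335,185.5],[264.1,213],[297.7,213],[264.1,317],[299,317]]))
E
python3 a.py
```

```text
tilt 22.0785248629811 underside centre in tool 0.19251020471149297 -0.004635997899790437 -8.925832515691453e-05
[[2.0, -0.2], [-1.1, -0.3], [0.6, -0.5], [-0.5, -0.6], [0.2, 0.8], [-1.0, 0.7]]
centre world [0.51852445 0.04041624 0.10270684] rel face u,d,lat 0.00046379156518450295 -0.0037708288166981648 7.606851148175986e-05
```

```bash
python3 -m jog '[{"fingers":1,"x":0.1,"y":-0.04,"z":0,"spin":0},{"fingers":1,"x":0.2,"y":-0.08,"z":0,"spin":0},{"fingers":1,"x":0.3,"y":-0.12,"z":0,"spin":0},{"fingers":1,"x":0.3,"y":-0.12,"z":0,"spin":0}]' 5
cat > e.py <<'E'
from h import *
ud()
p=robot.read_camera("wrist");g=cv2.cvtColor(p["color"],cv2.COLOR_RGB2GRAY).astype(int)
ud()
print("near",[int(x) for x in g[176:200,250]]);print("rib",[int(x) for x in g[200:230,275]]);print("far",[int(x) for x in g[304:334,270]])
for r in (205,):print([int(x) for x in g[r,216:236]],[int(x) for x in g[r,326:346]])
E
python3 e.py
```

```text
time: 17.35
tool_pos: [0.5151, 0.0396, 0.2922]
tool_rot: [1.216, 1.571, 3.022]
contact_force: [-2.8, -1.1, 2.0]
opening: 0.0138
u 0.0090 d 0.0255 lat 0.0001 Fn 3.04 Fu -2.00 M [-0.05  0.52  0.06]
u 0.0090 d 0.0255 lat 0.0001 Fn 2.35 Fu -2.22 M [-0.07  0.49  0.02]
near [192, 192, 189, 186, 186, 186, 187, 191, 191, 189, 139, 165, 163, 162, 163, 163, 163, 163, 162, 163, 163, 162, 162, 163]
rib [162, 160, 162, 162, 161, 161, 160, 161, 161, 160, 145, 166, 183, 197, 199, 200, 200, 199, 200, 200, 199, 198, 199, 199, 199, 200, 199, 200, 200, 198]
far [80, 79, 78, 79, 77, 75, 76, 73, 75, 70, 65, 103, 130, 141, 174, 173, 174, 173, 174, 174, 175, 174, 175, 175, 175, 176, 175, 176, 176, 176]
[195, 195, 193, 194, 194, 195, 194, 195, 194, 181, 138, 150, 160, 157, 158, 162, 164, 166, 169, 168] [207, 207, 208, 209, 211, 209, 209, 207, 187, 174, 220, 238, 239, 238, 238, 239, 239, 239, 239, 239]
```

```bash
python3 -m jog '[{"fingers":1,"x":0.1,"y":-0.04,"z":0,"spin":0},{"fingers":1,"x":0.16,"y":-0.07,"z":0,"spin":0},{"fingers":1,"x":0.16,"y":-0.07,"z":0,"spin":0},{"fingers":1,"x":0.16,"y":-0.07,"z":0,"spin":0}]' 5
python3 -m jog '[{"fingers":1,"x":0,"y":0,"z":0,"spin":0},{"fingers":1,"x":0,"y":0,"z":0,"spin":0},{"fingers":1,"x":0,"y":0,"z":0,"spin":0}]' 10
python3 e.py
python3 - <<'E'
from h import *
a=[]
for _ in range(8): robot.read_camera("top"); a.append(robot.observe()["contact_force"])
a=np.mean(a,0);print("mean F",a,"n",a@N,"u",a@U)
s=robot.read_camera("scene");w=robot.read_camera("wrist")
A=cv2.resize(np.ascontiguousarray(w['color'][150:360,190:370,::-1]),None,fx=2.2,fy=2.2,interpolation=cv2.INTER_CUBIC)
B=cv2.resize(np.ascontiguousarray(s['color'][155:232,240:322,::-1]),(400,A.shape[0]),interpolation=cv2.INTER_CUBIC)
cv2.imwrite('pics/m6.png',np.hstack([A,B]))
E
```

```text
time: 17.9
tool_pos: [0.5157, 0.0398, 0.2906]
tool_rot: [0.627, 1.571, 2.433]
contact_force: [-3.9, -0.7, 3.2]
opening: 0.0138
time: 18.27
tool_pos: [0.5158, 0.0398, 0.2906]
tool_rot: [0.351, 1.571, 2.157]
contact_force: [-4.4, -0.7, 2.8]
opening: 0.0138
u 0.0090 d 0.0238 lat 0.0001 Fn 4.28 Fu -2.98 M [-0.11  0.62  0.02]
u 0.0090 d 0.0237 lat 0.0001 Fn 4.74 Fu -2.75 M [-0.11  0.65 -0.04]
near [192, 193, 189, 186, 186, 186, 188, 192, 192, 191, 141, 165, 163, 163, 164, 164, 162, 163, 164, 163, 162, 163, 162, 163]
rib [161, 161, 162, 161, 161, 161, 160, 161, 161, 160, 145, 168, 183, 197, 200, 200, 200, 200, 200, 200, 200, 200, 200, 200, 200, 200, 200, 201, 199, 200]
far [80, 79, 79, 77, 77, 76, 75, 73, 76, 70, 67, 102, 130, 141, 173, 174, 174, 174, 174, 174, 175, 174, 175, 176, 176, 176, 177, 176, 177, 175]
[195, 194, 194, 196, 195, 195, 194, 195, 195, 182, 138, 150, 161, 158, 159, 161, 164, 166, 170, 169] [209, 208, 209, 211, 212, 208, 209, 209, 191, 200, 238, 239, 239, 238, 239, 239, 239, 239, 239, 239]
mean F [-4.12040827 -1.44900264  2.91458756] n 4.375550603769815 u -2.868252645253706
```

View pics/m6.png

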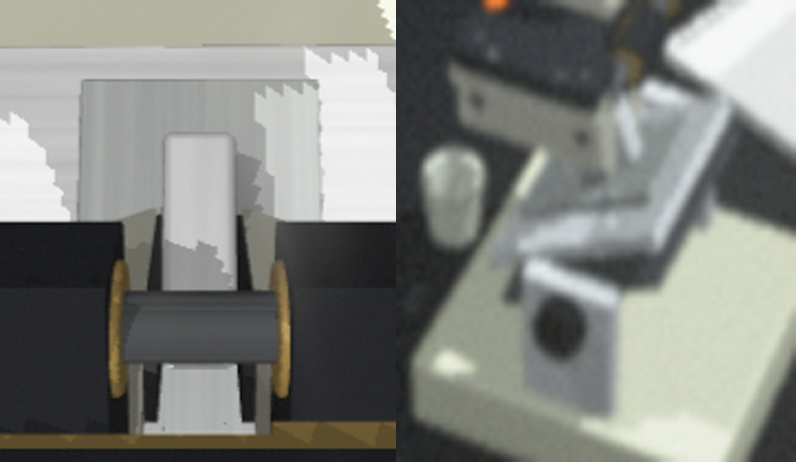

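```bash
cat > a.py <<'E'
from sl import *
fit(np.array([[225.8,186.5],[335,186.5],[264.3,210.8],[297.2,210.8],[264.1,315.5],[299,315.5]]))
st=robot.observe();p=robot.read_camera("wrist")
for d in (-.006,-.008,-.010):
    o=[]
    for uv,h in (((280,171.4),0),((280,186.5),.006)):
        O,D=ray(p,uv,st); s=(d+h-(O-FC)@N)/(D@N); o.append((O+s*D-FC)@U)
    print(d,"face near edge u",o[0],"slide near edge u",o[1],"gap",o[1]-o[0])
E
python3 a.py
```

```text
tilt 24.52570974460362 underside centre in tool 0.1912887631728883 -0.0048570882472276575 -9.39948863376777e-05
[[1.9, -0.1], [-1.2, -0.2], [0.4, -0.5], [0.0, -0.5], [-0.0, 0.7], [-0.8, 0.6]]
centre world [0.52053377 0.04086414 0.09928263] rel face u,d,lat 0.0010274834774043635 -0.007726119416251145 4.2527456301807734e-05
-0.006 face near edge u -0.04795551589517204 slide near edge u -0.038442533728721244 gap 0.009512982166450794
-0.008 face near edge u -0.04844927736244977 slide near edge u -0.038847012970220314 gap 0.009602264392229456
-0.01 face near edge u -0.04894303882972751 slide near edge u -0.03925149221171932 gap 0.009691546618008189
```

```bash
python3 -c "
from h import *
ud();print(robot.observe()['time'],robot.observe()['opening']);print(robot.hand_in())"
```

```text
u 0.0090 d 0.0237 lat 0.0001 Fn 4.66 Fu -2.67 M [-0.17  0.58  0.04]
18.925 0.0139492586940574
the job is handed in; nothing more can be done
None
```

The job is handed in, 18.9 s into the 50 s allowed, with the slide still gripped and pressed on the reading head's face. The hand-in gives no verdict.

**Isolator:** I turned the handle clockwise until the torque about the vertical jumped from 0.18 to 0.81 N m. A picture afterwards showed it at about 75° to its starting line on the box.

**Slide:** I then took the grey slide from the white tray by its rib, not the two orange ones. The jog moves cannot tilt the tool, so I touched the slide's upper edge to the face. I then eased the grip to 3 N so it pivoted in the fingers until it lay flat, pressed it in, and tightened the grip to 10 N.

**Last checks:**
- **Grip:** the fingers are open 14 mm, the width of the rib.
- **Centring:** the margin at the slide's lower end is 9.6 mm, against 10 mm if perfectly centred. Sideways it looked centred to about 1 mm.
- **Press:** about 6 mm of the 12 mm travel. This is inferred from roughly 6 N of force on the 1 N per mm spring, because the travel itself could not be read.
- **Flushness:** the camera fit put the slide's tilt at 24.5° and the face's slope at 22.9°. That gap is about as large as the fit's error. The picture looks flush, and the force rose at 1 N per mm while pressing. The moment readings were noisy and suggest the load sits somewhat off centre (roughly 2 cm), though still within the slide.

I viewed 13 pictures, three over the budget of 10.

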